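# Level the support shelf with a spirit level and keep it pressed

## Task

Stand the spirit level lengthwise on the scribed rectangle of the small hinged shelf and let go of it, then turn the wing screw at the shelf's end until the bubble sits centred between the two lines. Let go of the wing, then press down on top of the level with the fingers, firmly but gently (about ten newtons), and finish while still pressing, with the bubble still centred; do not disturb the tools and small parts lying round about.

Things in the scene. Friction and masses are not known exactly. Their poses are not given: they have to be found in the camera images.
- level_mid (a point): the spirit level: a loose aluminium bar with black ends, 160 mm long (its x), 28 mm wide (its y), 40 mm high (its z), about 0.35 kg. This point is its centre, half-way up; standing, its flat top is 20 mm above. The vial lies in the top, in the middle 68 mm, between two side cheeks level with the top; the 46 mm at either end is solid and is a good place to press. It may be gripped across its 28 mm width anywhere.
- bubble (a joint): the level's bubble, in rad: the level's slope along its own x as the bubble shows it. 0 = centred; positive = bubble stands towards the level's +x end because that end is high. The bubble moves 0.25 mm per 0.001 rad; it is 16 mm long and the two black lines are 21 mm apart. It settles within about 0.5 s after a movement. Range -0.1 to 0.1.
- seat (a point): centre of the scribed rectangle (170 x 44 mm) on the top face of the hinged shelf (an aluminium plate 285 x 70 x 10 mm, its top about 40 to 55 mm over the carriage, on a fixed dark steel base 300 x 100 mm). x runs along the shelf to the wing screw, whose axis stands 150 mm from this point; z is normal to the shelf's face. The shelf is hinged about a level pin 95 mm behind this point (-x) and 10 mm below its face; at the start its wing-screw end is low by 0.045 to 0.075 rad.
- wing (a point): the wing of the levelling screw: a black upright bar 46 mm long (its x), 12 mm thick (its y), 24 mm high (its z); this point is its centre, 48 mm above the shelf's face, the free stem below it 28 mm long. Turning it clockwise seen from above raises that end of the shelf by 0.05 rad for each rad of turn, counter-clockwise lowers it; it needs 0.9 to 1.5 rad clockwise from the start, turns stiffly (0.2 N m) and stays where it is left, also while the level is pressed.
- spanner_19: open-ended spanner, 158 x 39 x 8 mm, lying on the carriage; leave alone. Origin: centre of its underside
- nut_1: M12 nut, 19 x 22 x 10 mm, lying on the carriage; leave alone. Origin: centre of its underside
- pencil: carpenter's pencil, 173 x 15 x 8 mm, lying on the carriage; leave alone. Origin: centre of its underside
- hex_key_1: hex key, 40 x 114 x 8 mm, lying on the carriage; leave alone. Origin: centre of its underside
- tape_measure: tape measure, 40 x 80 x 68 mm, standing on the carriage; leave alone. Origin: centre of its underside
Mind the look-alikes: they are no part of the job. Of the things shaped like the part that bears level_mid, the aluminium one is meant.

How it is judged:
By the outcome, as a careful person would: the job done as asked, in the order asked, and still so for the second after the job is handed in, while the arm keeps its last pose, push and grip.
It also fails if it takes over 72 s, if anything falls off the work surface, if the arm or the gripper's body presses on something with over 40 N, if the wrist force passes 120 N, or if a joint passes its speed limit or range.

## Robot

A 6-joint arm with a two-finger parallel gripper is mounted at the origin on a cart in front of the work surface, level with it; the furniture and walls round the work are solid. World frame = base frame: x ahead of the robot, y to its left, z up, the work surface at z = 0. Lengths are in m, angles in rad, forces in N, time in s.
With the tool pointing down it reaches from about 0.275 to 0.85 m from the base axis. Payload 5.2 kg.
Tool frame: the origin (TCP) lies between the finger pads; the fingertips stand 17 mm ahead of it and the grasp point (between the pads) lies 2 mm behind it; z points along the fingers, y is the line along which they close (so a half turn about z gives the same grasp; the last joint's range is limited). The gripper opens to 85 mm and grips with 20 to 120 N. Pads are 22 mm wide; open, the fingers measure 114 mm over their backs; the gripper's body (76 mm by 85 mm) begins 54 mm behind the grasp point. The pads swing forward as they close: fully open they stand 13 mm farther back than shut.
Start: joints at [-1.391, 0.259, 1.535, -0, 1.348, -0.203], TCP at [0.205, -0.51, 0.248] pointing down, gripper open.
Joint ranges: [-3.14, 3.14], [-0.91, 2.08], [0.19, 2.58], [-1.22, 4.36], [0.22, 2.71], [-3.12, 3.12]. Speed limits (rad/s): [2.57, 2.57, 3.14, 3.14, 3.14, 3.14].

## Interface

Orientations are given as a unit quaternion [x, y, z, w].
In Python, from station import r gives the robot as it stands. The module is installed in compiled form; this text tells all that it offers.
- The arm moves only by the shell command python3 -m creep 'ROWS'. ROWS is JSON, a list of rows, each an object of numbers: "dx", "dy", "dz": the shift along the world's x, y, z in mm; "ax", "ay", "az": the turn, a rotation vector about the world's x, y, z in rad; "claw": the opening in per cent of the stroke, from 0 (shut) to 100 (fully open). In form: [{"dx": .., "dy": .., "dz": .., "ax": .., "ay": .., "az": .., "claw": ..}, ...]. A call has 1 to 5 rows; each row shifts and turns the commanded pose from where the row before left it; what a row does not reach is not made up. A row lasts 1/10 s, in which the tool goes at most 50 mm and 8.59 degrees, less where a joint would pass 70% of its speed; a pose out of reach is approached as far as the arm can. A call is refused whole if a number of a shift passes 50 or a number of a turn 0.15, either way. A call with a gripper value outside its range is refused whole. The fingers move at their own pace and stop on an object; the grip force is fixed at half the most. Time passes only in rows, so rows that do not move let the fingers close. It gives the time, the measured TCP pose, the force, the opening and the grip force at its end, in the units of the state.
- r.get_obs(): the state, without advancing time (a new reading comes with each control period).
- r.get_image(name): name is "scene" or "top" or "wrist"; returns (picture, depth): 400x640x3 uint8, red, green, blue; 400x640 float32, m along the optical axis (not along the pixel's ray), 0 where there is no reading.
- r.calibration(name): a dict with "mtx" (3x3 intrinsics, pixels), "R" (3x3) and "t" (3): a world point X has camera coordinates R X + t; the wrist camera has in their place "mount" (4x4, takes a point from camera to tool coordinates, whose origin is the TCP and whose axes are the flange's). Camera axes: x right, y down, z forward; pixel columns grow to the right and rows downward; lengths in m; the calibration is good to about 2 mm. A picture is of the moment at which its call begins: read the wrist's pose just before it. calibration takes no time and is no camera call.
- r.finish_job(): hands the job in; it is judged then, once.
The state is a dict: "time": time; "qpos": joint angles; "qvel": joint speeds; "tau": joint torques, N m; "ee_pos": TCP position; "eef_rot": TCP orientation; "force": force on the tool from outside, world axes, zero at the start; "ft_torque": the same for the moment, N m; "gripper_width": finger opening in m; "finger_force": force on a finger pad.
Only numpy, scipy, OpenCV 4.12 (cv2) and the standard library are available. Lean on these libraries where they do the work, as an engineer would, in place of code of your own. Each camera call takes 0.05 s, during which the arm holds its last target. There are 200 camera calls.

## Working session

There is one attempt and no reset: what is moved stays moved. The work goes in short steps, Python scripts to look and compute and a shell command to move; the robot and the scene stay as the last step left them, time stands still between calls to the robot, and variables do not carry over. Pictures are saved under pics/ and viewed, at most 11 in all, crops included, and the job is handed in when it is done.

```bash
mkdir -p pics; cat > h.py <<'E'
import numpy as np, cv2
from station import r
def snap(n,f):
    o=r.get_obs(); p,d=r.get_image(n); cv2.imwrite(f'pics/{f}.png',p[:,:,::-1]); np.savez(f'pics/{f}.npz',d=d,pos=o['ee_pos'],q=o['eef_rot']); return p,d
def world(n,f,pts):
    from scipy.spatial.transform import Rotation as R
    c=r.calibration(n); z=np.load(f'pics/{f}.npz'); d=z['d']; out=[]
    for u,v in pts:
        w=d[int(v)-1:int(v)+2,int(u)-1:int(u)+2]; w=w[w>0]; k=np.median(w)
        X=k*(np.linalg.inv(c['mtx'])@[u,v,1])
        if n=='wrist':
            X=c['mount'][:3,:3]@X+c['mount'][:3,3]; X=R.from_quat(z['q']).apply(X)+z['pos']
        else: X=c['R'].T@(X-c['t'])
        out.append(X)
    return np.array(out)
E
python3 - <<'E'
from h import *
a,_=snap('top','t0'); b,_=snap('scene','s0')
print(r.get_obs())
E
```

```text
{'time': 0.1, 'qpos': array([-1.39082074e+00,  2.59302211e-01,  1.53593914e+00,  1.58901090e-05,
        1.34800618e+00, -2.02811056e-01]), 'qvel': array([-0.00117528, -0.00095908, -0.00036171, -0.00064641,  0.00077995,
        0.00149104]), 'tau': array([ 3.03104855e-03, -4.46974289e+01, -2.91248435e+01, -5.35248057e-05,
        6.17774160e-03,  3.94253470e-05]), 'ee_pos': array([ 0.20537142, -0.50975538,  0.24755438]), 'eef_rot': array([ 9.81740140e-01,  1.90225164e-01,  1.71939946e-05, -8.27295765e-04]), 'force': array([0.05023707, 0.45210398, 0.13518028]), 'ft_torque': array([ 0.01398799, -0.01349384,  0.0662399 ]), 'finger_force': 0.0, 'gripper_width': 0.0851825314029652}
```

View pics/t0.png

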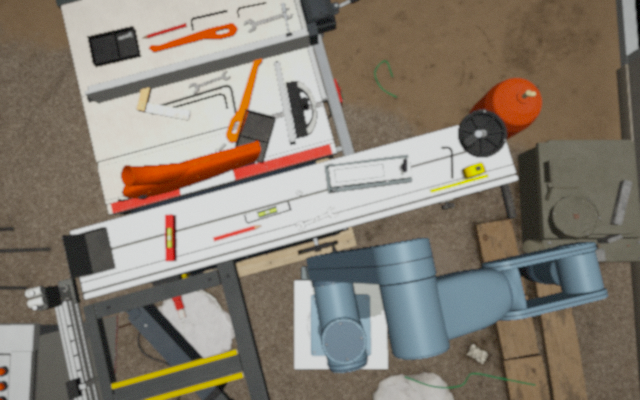

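View pics/s0.png

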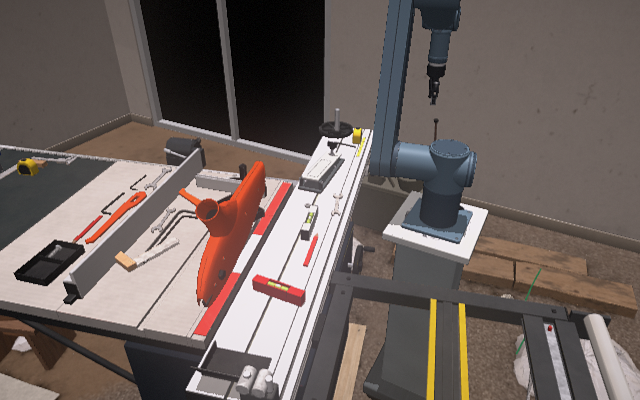

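The top view shows the aluminium level at (268,211), the shelf at (370,174), the wing at (404,164), and the red look-alike at (170,237). I'll enlarge this area and convert points to world positions.

```bash
python3 - <<'E'
from h import *
np.set_printoptions(precision=4,suppress=True)
p=cv2.imread('pics/t0.png')
cv2.imwrite('pics/t0c.png',cv2.resize(p[140:260,230:430],None,fx=4,fy=4,interpolation=cv2.INTER_CUBIC)[:,:800])
c=r.calibration('top'); print(c['R'],c['t'],c['mtx'])
print(world('top','t0',[(250,215),(268,211),(287,207),(340,178),(370,172),(395,170),(404,164),(345,340),(472,171),(240,220)]))
E
```

```text
[[-0.0066 -0.9999 -0.0105]
 [-0.9948  0.0076 -0.102 ]
 [ 0.1021  0.0097 -0.9947]] [0.0708 0.4243 1.5939] [[463.0575   0.     320.1386]
 [  0.     463.0575 201.302 ]
 [  0.       0.       1.    ]]
[[ 0.3772  0.3093  0.0422]
 [ 0.391   0.2479  0.0373]
 [ 0.404   0.182   0.0408]
 [ 0.5019 -0.0014  0.0516]
 [ 0.5224 -0.1052  0.049 ]
 [ 0.53   -0.1927  0.0408]
 [ 0.5412 -0.2152  0.0937]
 [ 0.0042 -0.0022  0.2931]
 [ 0.521  -0.4522  0.0607]
 [ 0.3629  0.3513  0.    ]]
```

View pics/t0c.png

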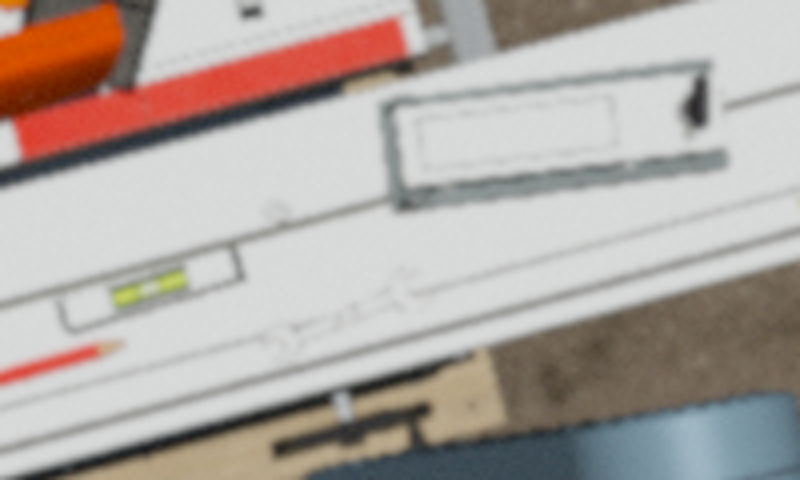

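```bash
cat >> h.py <<'E'
def ray(n,f,pts,zp):
    from scipy.spatial.transform import Rotation as R
    c=r.calibration(n); z=np.load(f'pics/{f}.npz'); out=[]
    for (u,v),h in zip(pts,np.broadcast_to(zp,len(pts))):
        D=np.linalg.inv(c['mtx'])@[u,v,1]
        if n=='wrist':
            Q=R.from_quat(z['q']); D=Q.apply(c['mount'][:3,:3]@D); O=Q.apply(c['mount'][:3,3])+z['pos']
        else: D=c['R'].T@D; O=-c['R'].T@c['t']
        out.append(O+D*(h-O[2])/D[2])
    return np.array(out)
E
python3 - <<'E'
from h import *
np.set_printoptions(precision=4,suppress=True)
cr=lambda P:[(230+u/4,140+v/4) for u,v in P]
L=ray('top','t0',cr([(65,314),(238,262),(113,297),(186,276)]),.04)
S=ray('top','t0',cr([(418,117),(425,172),(617,148),(613,95),(697,95)]),[.052,.052,.042,.042,.1])
print(L,S,S[:4].mean(0))
a=L[1]-L[0];print(np.arctan2(a[1],a[0]))
s=S[2]+S[3]-S[0]-S[1];print(np.arctan2(s[1],s[0]))
print(r.calibration('wrist'))
E
```

```text
[[0.3654 0.3224 0.04  ]
 [0.4092 0.1734 0.04  ]
 [0.3798 0.2812 0.04  ]
 [0.3975 0.2183 0.04  ]] [[ 0.5325  0.0172  0.052 ]
 [ 0.4846  0.0117  0.052 ]
 [ 0.5056 -0.1548  0.042 ]
 [ 0.5521 -0.1523  0.042 ]
 [ 0.5408 -0.2149  0.1   ]] [ 0.5187 -0.0696  0.047 ]
-1.2847615807177166
-1.4503744603519786
{'mtx': array([[341.7677,   0.    , 318.6319],
       [  0.    , 341.7677, 193.8613],
       [  0.    ,   0.    ,   1.    ]]), 'mount': array([[-0.0003, -0.9488, -0.3159,  0.08  ],
       [ 1.    , -0.0003,  0.0001, -0.0008],
       [-0.0002, -0.3159,  0.9488, -0.1251],
       [ 0.    ,  0.    ,  0.    ,  1.    ]])}
```

```bash
R='x'; python3 -m creep '[{"dx":20,"dy":40,"az":0.145},{"dx":20,"dy":40,"az":0.145},{"dx":20,"dy":40,"az":0.145},{"dx":20,"dy":40,"az":0.145},{"dx":20,"dy":40,"az":0.145}]'
python3 -m creep '[{"dx":20,"dy":40,"az":0.145},{"dx":20,"dy":40,"az":0.145},{"dx":20,"dy":40,"az":0.145},{"dx":20,"dy":40,"az":0.145},{"dx":3,"dy":40,"az":0.145}]'
python3 -m creep '[{"dy":40},{"dy":40},{"dy":40},{"dy":40},{"dy":40}]'
python3 -m creep '[{"dy":40,"dz":-10},{"dy":40,"dz":-10},{"dy":30,"dz":-10},{"dy":20,"dz":-10},{}]'
```

```text
$[0]: bad value
$[0]: bad value
$[0]: bad value
$[0]: bad value
```

```bash
python3 -m creep '[{"dx":20,"dy":40,"dz":0,"ax":0,"ay":0,"az":0.145,"claw":100},{"dx":20,"dy":40,"dz":0,"ax":0,"ay":0,"az":0.145,"claw":100}]'
```

```text
time: 0.3
ee_pos: [0.2453, -0.4296, 0.2474]
eef_rot: [0.943, 0.332, 0.0, -0.001]
force: [1.4, 0.1, 0.2]
gripper_width: 0.085
finger_force: 0.0
```

```bash
python3 -m creep '[{"dx":20,"dy":40,"dz":0,"ax":0,"ay":0,"az":0.145,"claw":100},{"dx":20,"dy":40,"dz":0,"ax":0,"ay":0,"az":0.145,"claw":100},{"dx":20,"dy":40,"dz":0,"ax":0,"ay":0,"az":0.145,"claw":100},{"dx":20,"dy":40,"dz":0,"ax":0,"ay":0,"az":0.145,"claw":100},{"dx":20,"dy":40,"dz":0,"ax":0,"ay":0,"az":0.145,"claw":100}]'
python3 -m creep '[{"dx":20,"dy":40,"dz":0,"ax":0,"ay":0,"az":0.145,"claw":100},{"dx":20,"dy":40,"dz":0,"ax":0,"ay":0,"az":0.145,"claw":100},{"dx":3,"dy":40,"dz":0,"ax":0,"ay":0,"az":0.145,"claw":100},{"dx":0,"dy":40,"dz":0,"ax":0,"ay":0,"az":0,"claw":100},{"dx":0,"dy":40,"dz":0,"ax":0,"ay":0,"az":0,"claw":100}]'
python3 -m creep '[{"dx":0,"dy":40,"dz":0,"ax":0,"ay":0,"az":0,"claw":100},{"dx":0,"dy":40,"dz":0,"ax":0,"ay":0,"az":0,"claw":100},{"dx":0,"dy":40,"dz":-10,"ax":0,"ay":0,"az":0,"claw":100},{"dx":0,"dy":40,"dz":-20,"ax":0,"ay":0,"az":0,"claw":100},{"dx":0,"dy":40,"dz":-20,"ax":0,"ay":0,"az":0,"claw":100}]'
python3 -m creep '[{"dx":0,"dy":40,"dz":0,"ax":0,"ay":0,"az":0,"claw":100},{"dx":0,"dy":20,"dz":0,"ax":0,"ay":0,"az":0,"claw":100},{"dx":0,"dy":0,"dz":0,"ax":0,"ay":0,"az":0,"claw":100}]'
python3 - <<'E'
from h import *
snap('wrist','w1'); o=r.get_obs(); print(o['ee_pos'],o['eef_rot'])
E
```

```text
time: 0.8
ee_pos: [0.3457, -0.2283, 0.2481]
eef_rot: [0.764, 0.645, 0.0, -0.0]
force: [0.5, -0.5, 0.2]
gripper_width: 0.0854
finger_force: 0.0
time: 1.3
ee_pos: [0.3881, -0.0284, 0.2481]
eef_rot: [0.609, 0.793, -0.0, -0.0]
force: [0.9, 0.9, 0.1]
gripper_width: 0.0852
finger_force: 0.0
time: 1.8
ee_pos: [0.3883, 0.1715, 0.198]
eef_rot: [0.609, 0.793, 0.0, 0.0]
force: [0.5, 0.0, 0.1]
gripper_width: 0.0854
finger_force: 0.0
time: 2.1
ee_pos: [0.3878, 0.2319, 0.1978]
eef_rot: [0.607, 0.795, -0.0, -0.001]
force: [-0.6, 0.3, -1.1]
gripper_width: 0.0854
finger_force: 0.0
[0.38790707 0.23055788 0.19784835] [ 6.07478515e-01  7.94335900e-01 -5.28697599e-04 -2.27543801e-04]
```

View pics/w1.png

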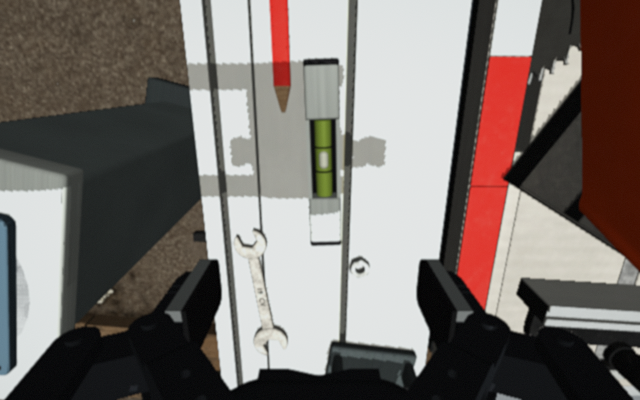

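The level spans (322,61) to (326,242). The wrench and nut sit further along at (255,290) and (360,266), clear of the grasp at its middle.

```bash
python3 - <<'E'
from h import *
np.set_printoptions(precision=4,suppress=True)
L=ray('wrist','w1',[(305,62),(339,62),(340,241),(312,241),(283,110),(360,266),(245,235)],[.04]*4+[.008]*3)
print(L,L[:4].mean(0)); a=L[2]+L[3]-L[0]-L[1];print(np.arctan2(a[1],a[0]),np.hypot(*a[:2])/2)
q=r.get_obs()['eef_rot'];print(2*np.arctan2(q[1],q[0])-np.pi)
print(world('wrist','w1',[(322,75),(326,225)]))
E
```

```text
[[0.3512 0.3206 0.04  ]
 [0.3766 0.3275 0.04  ]
 [0.4203 0.1811 0.04  ]
 [0.3956 0.1744 0.04  ]
 [0.3406 0.2776 0.008 ]
 [0.4548 0.1443 0.008 ]
 [0.332  0.1476 0.008 ]] [0.386  0.2509 0.04  ]
-1.278339922063727 0.15284410085602818
-1.305765039333004
[[0.3664 0.3149 0.0402]
 [0.4037 0.1929 0.0398]]
```

```bash
python3 -m creep '[{"dx":-2,"dy":20,"dz":-38,"ax":0,"ay":0,"az":0.025,"claw":65},{"dx":0,"dy":0,"dz":-40,"ax":0,"ay":0,"az":0,"claw":65},{"dx":0,"dy":0,"dz":-40,"ax":0,"ay":0,"az":0,"claw":65},{"dx":0,"dy":0,"dz":-30,"ax":0,"ay":0,"az":0,"claw":65},{"dx":0,"dy":0,"dz":-20,"ax":0,"ay":0,"az":0,"claw":65}]'
python3 -m creep '[{"dx":0,"dy":0,"dz":0,"ax":0,"ay":0,"az":0,"claw":25},{"dx":0,"dy":0,"dz":0,"ax":0,"ay":0,"az":0,"claw":0},{"dx":0,"dy":0,"dz":0,"ax":0,"ay":0,"az":0,"claw":0},{"dx":0,"dy":0,"dz":0,"ax":0,"ay":0,"az":0,"claw":0},{"dx":0,"dy":0,"dz":0,"ax":0,"ay":0,"az":0,"claw":0}]'
```

```text
time: 2.65
ee_pos: [0.3854, 0.248, 0.0283]
eef_rot: [0.599, 0.801, -0.001, -0.001]
force: [0.3, -0.2, -0.2]
gripper_width: 0.0555
finger_force: 0.0
time: 3.15
ee_pos: [0.3869, 0.2499, 0.0311]
eef_rot: [0.599, 0.801, 0.001, 0.0]
force: [0.6, 0.2, -3.7]
gripper_width: 0.027
finger_force: 60.3
```

```bash
python3 -m creep '[{"dx":0,"dy":0,"dz":20,"ax":0,"ay":0,"az":0,"claw":0},{"dx":0,"dy":0,"dz":40,"ax":0,"ay":0,"az":0,"claw":0},{"dx":0,"dy":0,"dz":40,"ax":0,"ay":0,"az":0,"claw":0},{"dx":0,"dy":-20,"dz":40,"ax":0,"ay":0,"az":0,"claw":0},{"dx":0,"dy":-40,"dz":30,"ax":0,"ay":0,"az":0,"claw":0}]'
python3 -m creep '[{"dx":5,"dy":-40,"dz":20,"ax":0,"ay":0,"az":-0.04,"claw":0},{"dx":15,"dy":-40,"dz":0,"ax":0,"ay":0,"az":-0.04,"claw":0},{"dx":20,"dy":-40,"dz":0,"ax":0,"ay":0,"az":-0.04,"claw":0},{"dx":20,"dy":-40,"dz":0,"ax":0,"ay":0,"az":-0.04,"claw":0},{"dx":20,"dy":-40,"dz":0,"ax":0,"ay":0,"az":-0.01,"claw":0}]'
python3 -m creep '[{"dx":20,"dy":-40,"dz":0,"ax":0,"ay":0,"az":0,"claw":0},{"dx":20,"dy":-40,"dz":0,"ax":0,"ay":0,"az":0,"claw":0},{"dx":20,"dy":-40,"dz":0,"ax":0,"ay":0,"az":0,"claw":0},{"dx":0,"dy":-40,"dz":0,"ax":0,"ay":0,"az":0,"claw":0},{"dx":0,"dy":-20,"dz":0,"ax":0,"ay":0,"az":0,"claw":0}]'
python3 -m creep '[{"dx":0,"dy":-10,"dz":0,"ax":0,"ay":0,"az":0,"claw":0},{"dx":0,"dy":0,"dz":0,"ax":0,"ay":0,"az":0,"claw":0},{"dx":0,"dy":0,"dz":0,"ax":0,"ay":0,"az":0,"claw":0}]'
python3 - <<'E'
from h import *
snap('wrist','w2'); o=r.get_obs(); print(o['ee_pos'],o['eef_rot'])
E
```

```text
time: 3.65
ee_pos: [0.3871, 0.1909, 0.2033]
eef_rot: [0.597, 0.802, 0.002, 0.001]
force: [1.6, -1.1, -2.9]
gripper_width: 0.0269
finger_force: 60.5
time: 4.15
ee_pos: [0.4666, -0.0118, 0.2209]
eef_rot: [0.665, 0.747, 0.0, 0.0]
force: [1.0, 0.8, -3.1]
gripper_width: 0.027
finger_force: 60.4
time: 4.65
ee_pos: [0.5265, -0.1935, 0.2201]
eef_rot: [0.665, 0.747, -0.001, 0.0]
force: [-0.0, -0.1, -4.4]
gripper_width: 0.0271
finger_force: 60.5
time: 4.95
ee_pos: [0.5262, -0.199, 0.2203]
eef_rot: [0.664, 0.747, 0.0, -0.0]
force: [0.1, 0.4, -4.3]
gripper_width: 0.0268
finger_force: 60.5
[ 0.52627129 -0.19870609  0.22039618] [ 6.64159342e-01  7.47590929e-01  2.42408450e-04 -3.34740950e-04]
```

View pics/w2.png

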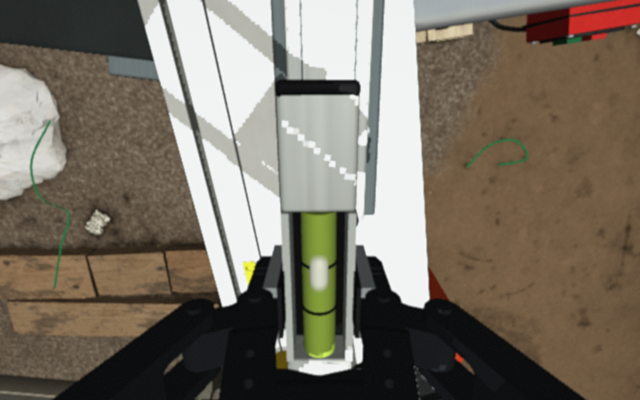

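The held level covers the shelf; the scribed lines show only at (302,40) and (358,40). I'll shift sideways to see the whole rectangle.

```bash
python3 -m creep '[{"dx":-30,"dy":0,"dz":0,"ax":0,"ay":0,"az":0,"claw":0},{"dx":-30,"dy":0,"dz":0,"ax":0,"ay":0,"az":0,"claw":0},{"dx":-25,"dy":0,"dz":0,"ax":0,"ay":0,"az":0,"claw":0},{"dx":-10,"dy":0,"dz":0,"ax":0,"ay":0,"az":0,"claw":0},{"dx":0,"dy":0,"dz":0,"ax":0,"ay":0,"az":0,"claw":0}]'
python3 -m creep '[{"dx":0,"dy":0,"dz":0,"ax":0,"ay":0,"az":0,"claw":0},{"dx":0,"dy":0,"dz":0,"ax":0,"ay":0,"az":0,"claw":0}]'
python3 - <<'E'
from h import *
snap('wrist','w3'); o=r.get_obs(); print(o['ee_pos'],o['eef_rot'])
E
```

```text
time: 5.5
ee_pos: [0.4309, -0.1991, 0.2208]
eef_rot: [0.664, 0.747, 0.0, 0.0]
force: [0.1, -0.2, -3.8]
gripper_width: 0.0269
finger_force: 60.8
time: 5.7
ee_pos: [0.4326, -0.2002, 0.2206]
eef_rot: [0.664, 0.747, 0.0, 0.001]
force: [0.2, -0.8, -2.9]
gripper_width: 0.0274
finger_force: 60.8
[ 0.43245203 -0.20019098  0.22037499] [6.64292045e-01 7.47473057e-01 1.38252921e-04 2.98833847e-04]
```

View pics/w3.png

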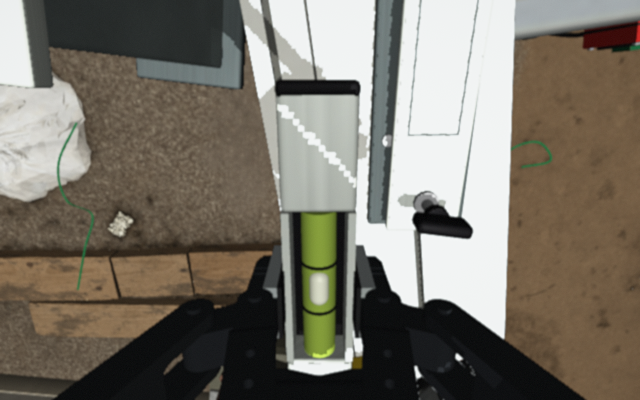

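The near edge of the rectangle is at (411,134)–(458,135), with side lines running to (422,0) and (477,0). The wing's ends are at about (418,220) and (470,230).

```bash
python3 - <<'E'
from h import *
np.set_printoptions(precision=4,suppress=True)
P=world('wrist','w3',[(u,v) for v in range(10,185,8) for u in (415,435,450,465) if not(v>120 and u>455)])
A=np.c_[P[:,:2],np.ones(len(P))]; k,*_=np.linalg.lstsq(A,P[:,2],rcond=None); e=P[:,2]-A@k
m=abs(e)<.003; k,*_=np.linalg.lstsq(A[m],P[m,2],rcond=None); print(k,np.std(P[m,2]-A[m]@k),m.sum())
px=[(411,134.5),(458,135),(422,1),(477,1)]
z=np.full(4,.04)
for _ in range(6):
    X=ray('wrist','w3',px,z); z=np.c_[X[:,:2],np.ones(4)]@k
print(X)
a=(X[0]+X[1]-X[2]-X[3])/2; print('yaw',np.arctan2(a[1],a[0]),'slope',a[2]/np.hypot(*a[:2]),'width',np.linalg.norm(X[1]-X[0]),np.linalg.norm(X[3]-X[2]))
u=a/np.linalg.norm(a); print('seat',(X[0]+X[1])/2-.085*u, 'wing axis est',(X[0]+X[1])/2+.065*u)
print(world('wrist','w3',[(425,222),(445,227),(465,232)]))
d=np.load('pics/w3.npz')['d']
# level in hand: top-face points
print(world('wrist','w3',[(285,100),(350,100),(285,200),(350,200)]))
print(ray('wrist','w3',[(277,87),(360,87)],.225))
q=r.get_obs()['eef_rot'];print('tool yaw',2*np.arctan2(q[1],q[0])-np.pi)
E
```

```text
[-0.0113  0.0692  0.058 ] 0.000308166044969188 80
[[ 0.5085 -0.1552  0.0415]
 [ 0.55   -0.1508  0.0414]
 [ 0.4941 -0.0526  0.0488]
 [ 0.5363 -0.0476  0.0487]]
yaw -1.4348850406513394 slope -0.07012152369718289 width 0.04179709671561932 0.042438958823192846
seat [ 0.5178 -0.069   0.0474] wing axis est [ 0.538  -0.2172  0.0369]
[[ 0.5181 -0.2156  0.0954]
 [ 0.5344 -0.2176  0.0964]
 [ 0.5511 -0.2198  0.0968]]
[[ 0.4115 -0.1268  0.2294]
 [ 0.4327 -0.1243  0.2291]
 [ 0.4145 -0.1615  0.2294]
 [ 0.4378 -0.1588  0.2292]]
[[ 0.4081 -0.1232  0.225 ]
 [ 0.4358 -0.1199  0.225 ]]
tool yaw -1.4530926710676404
```

```bash
python3 -m creep '[{"dx":20,"dy":35,"dz":0,"ax":0.0693,"ay":0.0095,"az":0.018,"claw":0},{"dx":25,"dy":40,"dz":-10,"ax":0,"ay":0,"az":0,"claw":0},{"dx":25,"dy":35,"dz":-20,"ax":0,"ay":0,"az":0,"claw":0},{"dx":15.5,"dy":19,"dz":-30,"ax":0,"ay":0,"az":0,"claw":0},{"dx":0,"dy":0,"dz":-35,"ax":0,"ay":0,"az":0,"claw":0}]'
python3 -m creep '[{"dx":0,"dy":0,"dz":-25,"ax":0,"ay":0,"az":0,"claw":0},{"dx":0,"dy":0,"dz":-10,"ax":0,"ay":0,"az":0,"claw":0},{"dx":0,"dy":0,"dz":0,"ax":0,"ay":0,"az":0,"claw":0},{"dx":0,"dy":0,"dz":0,"ax":0,"ay":0,"az":0,"claw":0},{"dx":0,"dy":0,"dz":0,"ax":0,"ay":0,"az":0,"claw":0}]'
python3 - <<'E'
from h import *
from scipy.spatial.transform import Rotation as R
o=r.get_obs(); print(o['ee_pos'],o['force'],R.from_quat(o['eef_rot']).as_matrix())
E
```

```text
time: 6.25
ee_pos: [0.5203, -0.0687, 0.125]
eef_rot: [0.656, 0.754, 0.024, -0.025]
force: [-0.1, -0.8, -3.6]
gripper_width: 0.0266
finger_force: 61.0
time: 6.75
ee_pos: [0.5183, -0.0719, 0.0919]
eef_rot: [0.658, 0.753, 0.023, -0.025]
force: [-0.4, 0.2, -3.2]
gripper_width: 0.0269
finger_force: 60.9
[ 0.51826183 -0.07186728  0.09186661] [-0.35389507  0.22194803 -3.19932708] [[-0.13406561  0.99094727 -0.00706586]
 [ 0.98861506  0.13423481  0.06797995]
 [ 0.06831303  0.00212836 -0.99766167]]
```

```bash
python3 -m creep '[{"dx":0,"dy":1,"dz":-7,"ax":0,"ay":0,"az":0,"claw":0},{"dx":0,"dy":0,"dz":-3,"ax":0,"ay":0,"az":0,"claw":0},{"dx":0,"dy":0,"dz":-1,"ax":0,"ay":0,"az":0,"claw":0},{"dx":0,"dy":0,"dz":0,"ax":0,"ay":0,"az":0,"claw":0},{"dx":0,"dy":0,"dz":0,"ax":0,"ay":0,"az":0,"claw":0}]'
python3 -m creep '[{"dx":0,"dy":0,"dz":-1,"ax":0,"ay":0,"az":0,"claw":0},{"dx":0,"dy":0,"dz":0,"ax":0,"ay":0,"az":0,"claw":0}]'
```

```text
time: 7.25
ee_pos: [0.517, -0.0702, 0.0794]
eef_rot: [0.657, 0.753, 0.023, -0.027]
force: [0.7, 0.0, -3.3]
gripper_width: 0.0271
finger_force: 61.0
time: 7.45
ee_pos: [0.5172, -0.0703, 0.079]
eef_rot: [0.657, 0.753, 0.023, -0.026]
force: [-1.9, -0.6, 1.6]
gripper_width: 0.0271
finger_force: 61.6
```

Contact is made, so I'll release and back off.

```bash
python3 -m creep '[{"dx":0,"dy":0,"dz":0,"ax":0,"ay":0,"az":0,"claw":40},{"dx":0,"dy":0,"dz":0,"ax":0,"ay":0,"az":0,"claw":50},{"dx":0,"dy":0,"dz":0,"ax":0,"ay":0,"az":0,"claw":60},{"dx":0,"dy":0,"dz":0,"ax":0,"ay":0,"az":0,"claw":65},{"dx":0,"dy":0,"dz":0,"ax":0,"ay":0,"az":0,"claw":65}]'
python3 -m creep '[{"dx":0,"dy":0,"dz":20,"ax":0,"ay":0,"az":0,"claw":65},{"dx":0,"dy":0,"dz":40,"ax":0,"ay":0,"az":0,"claw":65},{"dx":3,"dy":-40,"dz":40,"ax":-0.0693,"ay":-0.0095,"az":0,"claw":65},{"dx":5,"dy":-40,"dz":30,"ax":0,"ay":0,"az":0,"claw":65},{"dx":6,"dy":-40,"dz":0,"ax":0,"ay":0,"az":0,"claw":65}]'
python3 -m creep '[{"dx":5,"dy":-30,"dz":0,"ax":0,"ay":0,"az":0,"claw":65},{"dx":0,"dy":0,"dz":0,"ax":0,"ay":0,"az":0,"claw":65},{"dx":0,"dy":0,"dz":0,"ax":0,"ay":0,"az":0,"claw":65}]'
python3 - <<'E'
from h import *
snap('wrist','w4'); o=r.get_obs(); print(o['ee_pos'],o['eef_rot'])
E
```

```text
time: 7.95
ee_pos: [0.517, -0.0702, 0.0783]
eef_rot: [0.657, 0.753, 0.023, -0.026]
force: [0.8, 0.0, 0.1]
gripper_width: 0.0554
finger_force: 0.0
time: 8.45
ee_pos: [0.533, -0.1869, 0.2089]
eef_rot: [0.657, 0.754, 0.001, 0.005]
force: [1.0, -0.5, -0.6]
gripper_width: 0.0555
finger_force: 0.0
time: 8.75
ee_pos: [0.5352, -0.2156, 0.203]
eef_rot: [0.658, 0.753, -0.0, -0.001]
force: [0.0, 0.2, 0.3]
gripper_width: 0.0554
finger_force: 0.0
[ 0.5351431  -0.21477314  0.20298303] [ 6.57990894e-01  7.53025258e-01 -1.38740986e-04 -9.61362275e-04]
```

View pics/w4.png

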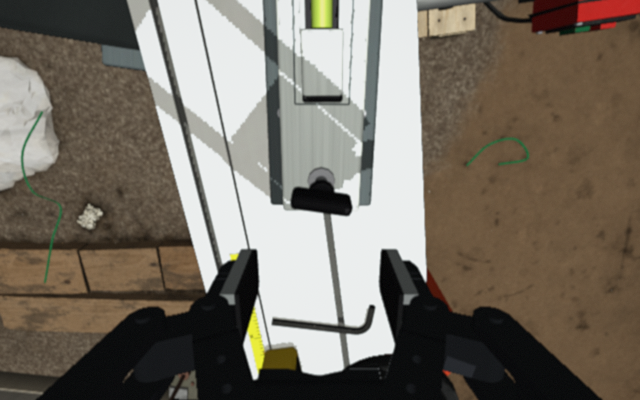

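The level sits inside the rectangle (edges 303–341 against lines 295–349). The wing's top is a black bar from (292,200) to (352,208), and I'll measure it from depth.

```bash
python3 - <<'E'
from h import *
np.set_printoptions(precision=4,suppress=True)
px=[(u,v) for u in range(284,362) for v in range(180,222)]
import warnings; warnings.simplefilter('ignore')
P=world('wrist','w4',px); T=P[P[:,2]>.093]
(cx,cy),(w,h),a=cv2.minAreaRect((T[:,:2]*1000).astype(np.float32)); print(cx,cy,w,h,a,len(T),np.median(T[:,2]))
print(cv2.boxPoints(((cx,cy),(w,h),a)))
d=np.linalg.svd(T[:,:2]-T[:,:2].mean(0))[2][0]; print(T.mean(0),np.arctan2(d[1],d[0]))
o=r.get_obs(); q=o['eef_rot']; print('tool y ang',2*np.arctan2(q[1],q[0])-np.pi/2)
px=[(u,v) for u in range(300,345) for v in range(60,108)]
P=world('wrist','w4',px);T=P[P[:,2]>.07];print('level top end y',T[:,1].min(),T[:,0].min(),T[:,0].max(), len(T))
E
```

```text
536.102294921875 -220.3616943359375 11.534123420715332 45.34267044067383 89.5381088256836 898 0.0963200620788821
[[ 513.3852 -225.9458]
 [ 558.7264 -226.3113]
 [ 558.8194 -214.7776]
 [ 513.4782 -214.412 ]]
[ 0.5358 -0.2197  0.096 ] -0.021306871330474226
tool y ang 0.13450030862272522
level top end y -0.15057545582042392 0.5093916009711951 0.5406605071985665 1740
```

```bash
python3 -m creep '[{"dx":0,"dy":-1,"dz":0,"ax":0,"ay":0,"az":0.142,"claw":60},{"dx":0,"dy":-1,"dz":0,"ax":0,"ay":0,"az":0.142,"claw":60},{"dx":0,"dy":-1,"dz":0,"ax":0,"ay":0,"az":0.142,"claw":60},{"dx":0,"dy":-1,"dz":0,"ax":0,"ay":0,"az":0.142,"claw":60},{"dx":0,"dy":-1,"dz":0,"ax":0,"ay":0,"az":0.142,"claw":60}]'
python3 -m creep '[{"dx":1,"dy":0,"dz":0,"ax":0,"ay":0,"az":0.142,"claw":60},{"dx":0,"dy":0,"dz":0,"ax":0,"ay":0,"az":0.142,"claw":60},{"dx":0,"dy":0,"dz":0,"ax":0,"ay":0,"az":0.142,"claw":60},{"dx":0,"dy":0,"dz":0,"ax":0,"ay":0,"az":0.142,"claw":60},{"dx":0,"dy":0,"dz":0,"ax":0,"ay":0,"az":0.142,"claw":60}]'
python3 -m creep '[{"dx":0,"dy":0,"dz":-20,"ax":0.0693,"ay":0.0095,"az":0,"claw":60},{"dx":0,"dy":0,"dz":-20,"ax":0,"ay":0,"az":0,"claw":60},{"dx":0,"dy":0,"dz":0,"ax":0,"ay":0,"az":0,"claw":60},{"dx":0,"dy":0,"dz":0,"ax":0,"ay":0,"az":0,"claw":60},{"dx":0,"dy":0,"dz":0,"ax":0,"ay":0,"az":0,"claw":60}]'
python3 - <<'E'
from h import *
from scipy.spatial.transform import Rotation as R
o=r.get_obs(); M=R.from_quat(o['eef_rot']).as_matrix(); print(o['ee_pos'],o['qpos'],M,np.arctan2(M[1,1],M[0,1]))
E
```

```text
time: 9.3
ee_pos: [0.5354, -0.2185, 0.2033]
eef_rot: [0.351, 0.936, -0.0, -0.001]
force: [-1.0, 0.3, -0.5]
gripper_width: 0.0513
finger_force: 0.0
time: 9.8
ee_pos: [0.5364, -0.2185, 0.2033]
eef_rot: [0.004, 1.0, 0.0, -0.0]
force: [0.2, -0.5, 0.5]
gripper_width: 0.0512
finger_force: 0.0
time: 10.3
ee_pos: [0.5371, -0.2198, 0.1646]
eef_rot: [0.007, 0.999, 0.034, -0.004]
force: [0.5, 0.5, 0.4]
gripper_width: 0.0511
finger_force: 0.0
[ 0.53710046 -0.21979451  0.16460879] [-0.61064218  0.39932425  1.54919927  0.05364906  1.23920429 -2.18534875] [[-0.99985289  0.01500965 -0.00830082]
 [ 0.01441384  0.99760188  0.06769584]
 [ 0.009297    0.06756624 -0.99767147]] 1.555751734207256
```

```bash
python3 -m creep '[{"dx":0,"dy":0,"dz":-30,"ax":0,"ay":0,"az":0,"claw":60},{"dx":0,"dy":0,"dz":-30,"ax":0,"ay":0,"az":0,"claw":60},{"dx":0,"dy":0,"dz":-18,"ax":0,"ay":0,"az":0,"claw":60},{"dx":0,"dy":0,"dz":0,"ax":0,"ay":0,"az":0,"claw":60},{"dx":0,"dy":0,"dz":0,"ax":0,"ay":0,"az":0,"claw":40}]'
python3 -m creep '[{"dx":0,"dy":0,"dz":0,"ax":0,"ay":0,"az":0,"claw":20},{"dx":0,"dy":0,"dz":0,"ax":0,"ay":0,"az":0,"claw":0},{"dx":0,"dy":0,"dz":0,"ax":0,"ay":0,"az":0,"claw":0},{"dx":0,"dy":0,"dz":0,"ax":0,"ay":0,"az":0,"claw":0},{"dx":0,"dy":0,"dz":0,"ax":0,"ay":0,"az":0,"claw":0}]'
```

```text
time: 10.8
ee_pos: [0.5372, -0.2204, 0.0866]
eef_rot: [0.008, 0.999, 0.034, -0.004]
force: [-0.0, -0.8, -0.3]
gripper_width: 0.038
finger_force: 0.0
time: 11.3
ee_pos: [0.5377, -0.2208, 0.0876]
eef_rot: [0.008, 0.999, 0.033, -0.003]
force: [-0.6, 0.0, 6.3]
gripper_width: 0.0177
finger_force: 58.5
```

```bash
python3 -m creep '[{"dx":0,"dy":0.3,"dz":1.2,"ax":-0.006,"ay":0.006,"az":-0.1,"claw":0},{"dx":0,"dy":0.3,"dz":1.2,"ax":-0.006,"ay":0.006,"az":-0.1,"claw":0},{"dx":0,"dy":0.3,"dz":1.2,"ax":-0.006,"ay":0.005,"az":-0.1,"claw":0},{"dx":0,"dy":0,"dz":0,"ax":0,"ay":0,"az":0,"claw":0}]'
python3 - <<'E'
from h import *
from scipy.spatial.transform import Rotation as R
o=r.get_obs(); M=R.from_quat(o['eef_rot']).as_matrix(); print(o['ft_torque'],M,np.arctan2(M[1,1],M[0,1]))
p,d=snap('scene','s5'); cv2.imwrite('pics/s5c.png',cv2.resize(p[100:220,240:400,::-1],None,fx=5,fy=5,interpolation=cv2.INTER_CUBIC)); p,d=snap('wrist','w5')
E
```

```text
time: 11.7
ee_pos: [0.5377, -0.2202, 0.0911]
eef_rot: [0.158, 0.987, 0.025, -0.007]
force: [-0.5, -0.7, 7.9]
gripper_width: 0.0178
finger_force: 59.0
[-0.00494255  0.11009903  0.12409681] [[-0.95017376  0.31167915 -0.00509306]
 [ 0.31103786  0.94904652  0.05065711]
 [ 0.02062232  0.04654892 -0.99870312]] 1.2534806539417969
```

View pics/w5.png

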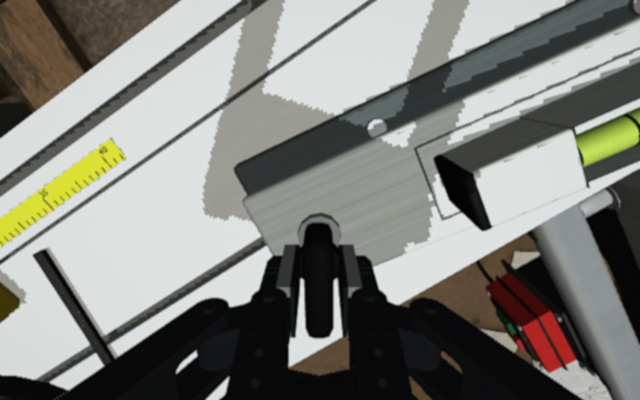

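The wing is still aligned with the fingers (upright at (320,285)), so it followed the 0.3 rad turn. I'll continue.

```bash
python3 -m creep '[{"dx":0,"dy":0.3,"dz":1.2,"ax":-0.005,"ay":0.004,"az":-0.1,"claw":0},{"dx":0,"dy":0.3,"dz":1.2,"ax":-0.005,"ay":0.004,"az":-0.1,"claw":0},{"dx":0,"dy":0.3,"dz":1.2,"ax":-0.005,"ay":0.003,"az":-0.1,"claw":0},{"dx":0,"dy":0.3,"dz":1.2,"ax":-0.005,"ay":0.003,"az":-0.1,"claw":0},{"dx":0,"dy":0,"dz":0,"ax":0,"ay":0,"az":0,"claw":0}]'
python3 -m creep '[{"dx":0,"dy":0.3,"dz":1.2,"ax":-0.005,"ay":0.002,"az":-0.1,"claw":0},{"dx":0,"dy":0.3,"dz":1.2,"ax":-0.005,"ay":0.002,"az":-0.1,"claw":0},{"dx":0,"dy":0.3,"dz":1.2,"ax":-0.005,"ay":0.001,"az":-0.1,"claw":0},{"dx":0,"dy":0.3,"dz":1.2,"ax":-0.005,"ay":0.001,"az":-0.1,"claw":0},{"dx":0,"dy":0,"dz":0,"ax":0,"ay":0,"az":0,"claw":0}]'
python3 -m creep '[{"dx":0,"dy":0,"dz":0,"ax":0,"ay":0,"az":0,"claw":0},{"dx":0,"dy":0,"dz":0,"ax":0,"ay":0,"az":0,"claw":0},{"dx":0,"dy":0,"dz":0,"ax":0,"ay":0,"az":0,"claw":0},{"dx":0,"dy":0,"dz":0,"ax":0,"ay":0,"az":0,"claw":0}]'
python3 - <<'E'
from h import *
from scipy.spatial.transform import Rotation as R
o=r.get_obs(); M=R.from_quat(o['eef_rot']).as_matrix(); print(o['ft_torque'],M,np.arctan2(M[1,1],M[0,1]))
p,d=snap('wrist','w6'); cv2.imwrite('pics/w6c.png',cv2.resize(p[0:300,240:640,::-1],None,fx=2,fy=2,interpolation=cv2.INTER_CUBIC))
E
```

```text
time: 12.3
ee_pos: [0.5376, -0.2193, 0.0959]
eef_rot: [0.351, 0.936, 0.015, -0.006]
force: [-2.0, -1.5, 7.9]
gripper_width: 0.0177
finger_force: 59.1
time: 12.8
ee_pos: [0.5373, -0.2183, 0.1008]
eef_rot: [0.53, 0.848, 0.006, -0.002]
force: [-2.4, -1.8, 8.9]
gripper_width: 0.0177
finger_force: 59.2
time: 13.2
ee_pos: [0.5373, -0.2183, 0.1008]
eef_rot: [0.529, 0.849, 0.006, -0.002]
force: [-3.2, -0.7, 8.3]
gripper_width: 0.0178
finger_force: 59.2
[-0.24145278  0.4581952   0.25924435] [[-0.44116388  0.89742251  0.00269546]
 [ 0.89735909  0.44109189  0.01358736]
 [ 0.01100466  0.00841305 -0.99990405]] 0.45683234203070316
```

View pics/w6c.png

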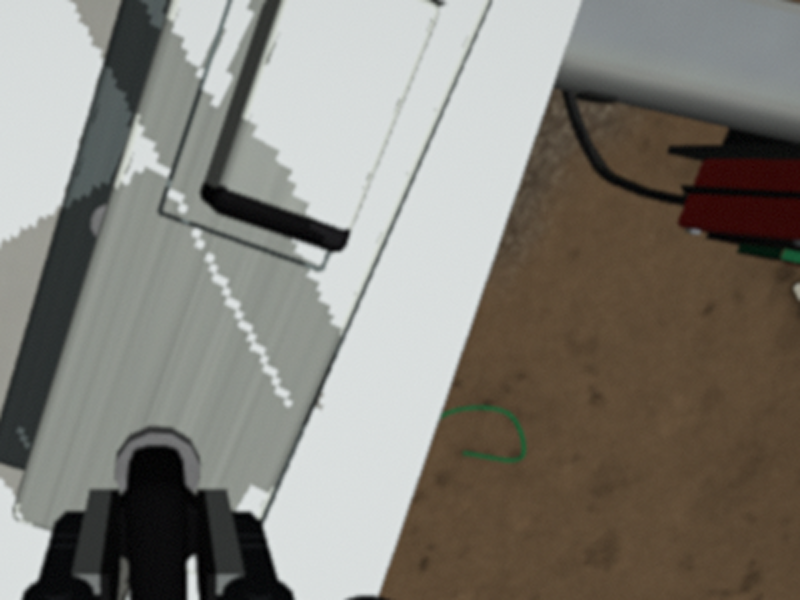

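The bubble is out of frame here; the wing remains aligned with the fingers. I'll gauge the slope from depth first.

```bash
python3 - <<'E'
from h import *
for f,reg in (('w6',[(240+u/2,v/2) for u in range(100,200,12) for v in range(250,420,12)]),('w6',[(240+u/2,v/2) for u in range(290,390,8) for v in range(15,180,8)])):
    P=world('wrist',f,reg); A=np.c_[P[:,:2],np.ones(len(P))]; m=np.ones(len(P),bool)
    for _ in range(5):
        k,*_=np.linalg.lstsq(A[m],P[m,2],rcond=None); e=abs(P[:,2]-A@k); m=e<max(.001,np.median(e)*2)
    u=np.array([.135,-.991]); print(k,'slope',k[:2]@u,m.sum(),len(P),np.std((P[:,2]-A@k)[m]))
E
```

```text
[-0.00220228  0.01673631  0.05479018] slope -0.01688299448616335 135 135 0.0002875396317033416
[-0.00981288  0.01365064  0.0985334 ] slope -0.01485252653313186 265 273 0.00029038842594041904
```

```bash
python3 -m creep '[{"dx":0,"dy":0.3,"dz":1.2,"ax":-0.005,"ay":0.001,"az":-0.1,"claw":0},{"dx":0,"dy":0.3,"dz":1.2,"ax":-0.005,"ay":0,"az":-0.1,"claw":0},{"dx":0,"dy":0.3,"dz":1.2,"ax":-0.004,"ay":0,"az":-0.1,"claw":0},{"dx":0,"dy":0,"dz":0.2,"ax":0,"ay":0,"az":-0.02,"claw":0},{"dx":0,"dy":0,"dz":0,"ax":0,"ay":0,"az":0,"claw":0}]'
python3 -m creep '[{"dx":0,"dy":0,"dz":0,"ax":0,"ay":0,"az":0,"claw":0},{"dx":0,"dy":0,"dz":0,"ax":0,"ay":0,"az":0,"claw":25},{"dx":0,"dy":0,"dz":0,"ax":0,"ay":0,"az":0,"claw":45},{"dx":0,"dy":0,"dz":0,"ax":0,"ay":0,"az":0,"claw":50},{"dx":0,"dy":0,"dz":0,"ax":0,"ay":0,"az":0,"claw":50}]'
python3 -m creep '[{"dx":0,"dy":0,"dz":20,"ax":0,"ay":0,"az":0,"claw":50},{"dx":0,"dy":0,"dz":40,"ax":0,"ay":0,"az":0,"claw":50},{"dx":-3,"dy":30,"dz":0,"ax":0,"ay":0,"az":0,"claw":50},{"dx":-4,"dy":30,"dz":0,"ax":0,"ay":0,"az":0,"claw":20},{"dx":-3,"dy":20,"dz":0,"ax":0,"ay":0,"az":0,"claw":0}]'
python3 -m creep '[{"dx":0,"dy":0,"dz":0,"ax":0,"ay":0,"az":0,"claw":0},{"dx":0,"dy":0,"dz":0,"ax":0,"ay":0,"az":0,"claw":0},{"dx":0,"dy":0,"dz":0,"ax":0,"ay":0,"az":0,"claw":0}]'
python3 - <<'E'
from h import *
from scipy.spatial.transform import Rotation as R
o=r.get_obs(); M=R.from_quat(o['eef_rot']).as_matrix(); print(M,np.arctan2(M[1,1],M[0,1]))
p,d=snap('wrist','w7'); cv2.imwrite('pics/w7c.png',cv2.resize(p[0:300,200:440,::-1],None,fx=2,fy=2,interpolation=cv2.INTER_CUBIC))
E
```

```text
time: 13.75
ee_pos: [0.5372, -0.2174, 0.1046]
eef_rot: [0.657, 0.754, 0.001, 0.002]
force: [-3.1, -1.4, 9.6]
gripper_width: 0.0177
finger_force: 59.2
time: 14.25
ee_pos: [0.5365, -0.216, 0.1024]
eef_rot: [0.658, 0.753, 0.001, -0.0]
force: [-0.7, 1.0, -0.2]
gripper_width: 0.0426
finger_force: 0.0
time: 14.75
ee_pos: [0.5261, -0.1344, 0.1626]
eef_rot: [0.658, 0.753, 0.002, -0.0]
force: [0.6, -0.8, -0.5]
gripper_width: 0.0143
finger_force: 0.0
time: 15.05
ee_pos: [0.5269, -0.1369, 0.1624]
eef_rot: [0.658, 0.753, 0.001, 0.0]
force: [0.7, -0.6, -0.2]
gripper_width: 0.0001
finger_force: 0.0
[[-0.13338639  0.99106161  0.00222475]
 [ 0.99106318  0.13338285  0.00167233]
 [ 0.00136064  0.00242793 -0.99999613]] 0.13378194472146732
```

View pics/w7c.png

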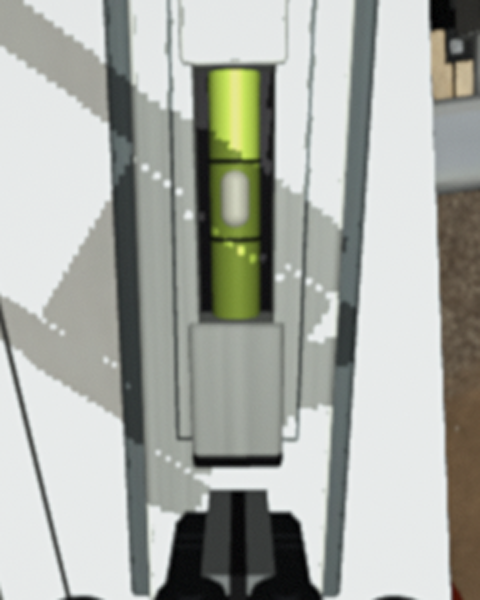

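The lines are at v=160 and 238 (midpoint 199), and the bubble spans 168–227 (midpoint 197.5). That is within about 2 mrad of centred. Next I'll press on the solid end.

```bash
python3 -m creep '[{"dx":-2,"dy":11,"dz":-15,"ax":0,"ay":0,"az":0,"claw":0},{"dx":0,"dy":0,"dz":-20,"ax":0,"ay":0,"az":0,"claw":0},{"dx":0,"dy":0,"dz":-8,"ax":0,"ay":0,"az":0,"claw":0},{"dx":0,"dy":0,"dz":0,"ax":0,"ay":0,"az":0,"claw":0},{"dx":0,"dy":0,"dz":0,"ax":0,"ay":0,"az":0,"claw":0}]'
python3 -m creep '[{"dx":0,"dy":0,"dz":-2,"ax":0,"ay":0,"az":0,"claw":0},{"dx":0,"dy":0,"dz":-1,"ax":0,"ay":0,"az":0,"claw":0},{"dx":0,"dy":0,"dz":0,"ax":0,"ay":0,"az":0,"claw":0},{"dx":0,"dy":0,"dz":0,"ax":0,"ay":0,"az":0,"claw":0}]'
```

```text
time: 15.6
ee_pos: [0.525, -0.1258, 0.1198]
eef_rot: [0.658, 0.753, 0.001, 0.0]
force: [-0.1, -0.3, 0.1]
gripper_width: 0.0002
finger_force: 0.0
time: 16.0
ee_pos: [0.5247, -0.1251, 0.1167]
eef_rot: [0.658, 0.753, 0.001, 0.0]
force: [-0.5, -0.2, -0.1]
gripper_width: -0.0002
finger_force: 0.0
```

```bash
python3 -m creep '[{"dx":0,"dy":0,"dz":-1,"ax":0,"ay":0,"az":0,"claw":0},{"dx":0,"dy":0,"dz":-1,"ax":0,"ay":0,"az":0,"claw":0},{"dx":0,"dy":0,"dz":-1,"ax":0,"ay":0,"az":0,"claw":0},{"dx":0,"dy":0,"dz":0,"ax":0,"ay":0,"az":0,"claw":0}]'
python3 -m creep '[{"dx":0,"dy":0,"dz":-1,"ax":0,"ay":0,"az":0,"claw":0},{"dx":0,"dy":0,"dz":0,"ax":0,"ay":0,"az":0,"claw":0}]'
```

```text
time: 16.4
ee_pos: [0.5244, -0.125, 0.1132]
eef_rot: [0.658, 0.753, 0.001, -0.0]
force: [-0.8, 1.0, -0.2]
gripper_width: 0.0001
finger_force: 0.0
time: 16.6
ee_pos: [0.5245, -0.1251, 0.1123]
eef_rot: [0.658, 0.753, 0.001, -0.0]
force: [0.2, 0.1, -0.3]
gripper_width: -0.0001
finger_force: 0.0
```

```bash
python3 -m creep '[{"dx":0,"dy":0,"dz":-0.7,"ax":0,"ay":0,"az":0,"claw":0},{"dx":0,"dy":0,"dz":0,"ax":0,"ay":0,"az":0,"claw":0}]'
python3 -m creep '[{"dx":0,"dy":0,"dz":-0.5,"ax":0,"ay":0,"az":0,"claw":0},{"dx":0,"dy":0,"dz":0,"ax":0,"ay":0,"az":0,"claw":0}]'
python3 -m creep '[{"dx":0,"dy":0,"dz":-0.3,"ax":0,"ay":0,"az":0,"claw":0},{"dx":0,"dy":0,"dz":0,"ax":0,"ay":0,"az":0,"claw":0}]'
```

```text
time: 16.8
ee_pos: [0.5246, -0.1251, 0.1118]
eef_rot: [0.658, 0.753, 0.001, 0.0]
force: [0.7, 0.3, 0.1]
gripper_width: 0.0001
finger_force: 0.0
time: 17.0
ee_pos: [0.5247, -0.1251, 0.1117]
eef_rot: [0.658, 0.753, 0.002, 0.0]
force: [-0.8, 0.3, 4.5]
gripper_width: 0.0001
finger_force: 2.2
time: 17.2
ee_pos: [0.5247, -0.1251, 0.1117]
eef_rot: [0.658, 0.753, 0.002, 0.0]
force: [-1.9, 0.7, 6.5]
gripper_width: 0.0002
finger_force: 3.5
```

```bash
python3 -m creep '[{"dx":0,"dy":0,"dz":-0.4,"ax":0,"ay":0,"az":0,"claw":0},{"dx":0,"dy":0,"dz":0,"ax":0,"ay":0,"az":0,"claw":0},{"dx":0,"dy":0,"dz":0,"ax":0,"ay":0,"az":0,"claw":0},{"dx":0,"dy":0,"dz":0,"ax":0,"ay":0,"az":0,"claw":0},{"dx":0,"dy":0,"dz":0,"ax":0,"ay":0,"az":0,"claw":0}]'
python3 - <<'E'
from h import *
p,d=snap('wrist','w8'); cv2.imwrite('pics/w8c.png',cv2.resize(p[0:300,200:440,::-1],None,fx=2,fy=2,interpolation=cv2.INTER_CUBIC))
print(r.get_obs()['force'])
E
```

```text
time: 17.7
ee_pos: [0.5247, -0.1251, 0.1117]
eef_rot: [0.658, 0.753, 0.002, 0.0]
force: [-2.5, 0.9, 9.3]
gripper_width: -0.0002
finger_force: 4.8
[-3.38588395  0.94210541  9.55941345]
```

View pics/w8c.png

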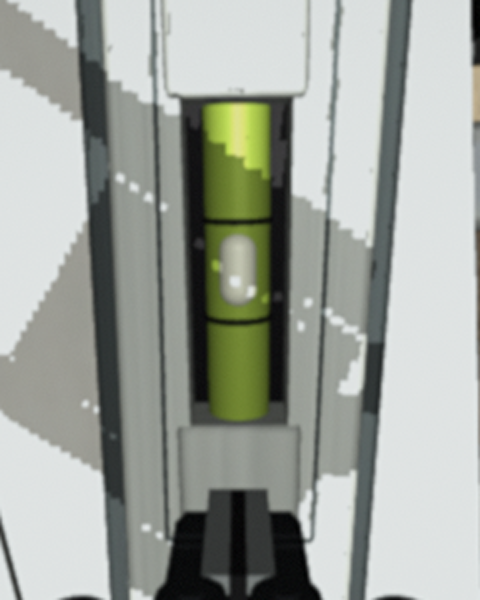

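Under about 9.5 N of pressing, the lines are at v=220 and 320 and the bubble spans 235–306, midpoint 270.5. It is centred, so I'll hand in.

```bash
python3 -c "
from station import r
print(r.finish_job())"
```

```text
the job is handed in; nothing more can be done
None
```

I handed the job in with the aluminium level standing inside the scribed rectangle, the wing released, and the fingers pressing on the level at about 9.5 N with the bubble centred; it took about 18 s, and the surrounding tools were left alone.

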